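# Check the pull gauge against its set marker and lock it

## Task

Do the spring check on the pull gauge: draw its grip plate down the slope until the pointer stands level with the set marker, hold it there for a good second, then ease it gently all the way home without letting it snap back. Once it is home, throw the lock lever on the stand's foot fully over, away from the low end of the slope. Leave the set marker where it is and the vials and other things on the bench standing as they are.

Things in the scene. Friction and masses are not known exactly. Their poses are not given: they have to be found in the camera images.
- gauge: gauge stand, fixed: dark steel base plate 285 x 270 x 10 mm with a grey panel (300 x 170 mm) sloping at 30 degrees, rising to the stand's +x; the panel's low edge is at x -125, z 18 mm. On its upper half a white housing 100 x 62 x 36 mm. Origin: underside, at the middle of its width (base reaches x -138 to 148); x points to the high end, z up
- bar_mid (a point): middle of the stand's level steel carrying bar along y above the grip plate, 12 mm thick, on 14 mm posts at y +-122 mm; at 8, 0, 250 mm in the stand's frame. A vertical gripper over the grip plate at home strikes it: lean the tool back square to the slope, fingers pointing down and uphill
- slide (a joint): how far the sprung slide is drawn out of the housing, m: 0 fully home, up to 0.085 drawn down the slope; a spring draws it home, 3.5 N at home plus 1 N per 10 mm
- slide_grip (a point): grip point of the slide, 42 mm above the panel, in a black upright cross plate 10 mm thick along the slope, 60 mm wide, 4 to 58 mm above the panel. Axes: x up the slope, z square out of the panel. A bar (top 12 mm above the panel) runs uphill to the housing's face, 55 mm from the plate's middle at home. At home in the stand's frame: -25, 0, 124 mm
- pointer_tip (a point): tip of the slide's thin dark pointer, 60 mm to the +y side of the plate's middle and 5 mm above the panel, over a white scale with 5 mm ticks; same axes as slide_grip
- set_mark (a joint): place of the set marker along the scale, m: the draw length of the slide (joint slide) at which the pointer is level with it; 0.03 to 0.07; stiff, not to be moved
- mark_tip (a point): tip of the set marker, a black block 14 x 16 x 14 mm with a white line, on a track at the scale's outer edge; the pointer's tip meets this point exactly when level. Axes as slide_grip
- lock (a joint): the lock lever's angle, rad: 0 leaning 0.5 rad towards the stand's -x (low end), 1.0 fully over, leaning 0.5 rad towards its +x; stays where it is left, needs about 1 N
- lock_tip (a point): centre of the black 26 mm ball on the lock lever's tip, 70 mm from its pivot, on a 10 mm shaft; it swings in the stand's x-z plane. Pivot at -135, 118, 32 mm in the stand's frame, on a grey block 70 x 50 x 25 mm. Site axes turn with the lever
- vial_a: loose glass vial standing upright in front of the slope's low end, 22 mm diameter, 52 mm tall with a white cap 25 mm across; origin at the centre of its underside; bystander
- vial_b: loose glass vial standing upright in front of the slope's low end, 22 mm diameter, 52 mm tall with a white cap 25 mm across; origin at the centre of its underside; bystander
- vial_c: loose glass vial standing upright beside the lock lever, on the stand's +y side, 22 mm diameter, 62 mm tall with a brass-coloured cap 25 mm across; origin at the centre of its underside; bystander
- beaker: loose glass beaker, 68 mm across the rim, 85 mm tall, behind the stand; origin at the centre of its underside; bystander
- slide_box: loose flat cardboard box 110 x 65 x 24 mm; origin at the centre of its underside; bystander
- pen: loose marker pen lying on the bench, 130 mm long, 15 mm thick; origin under its middle; bystander

How it is judged (in metres and radians):
On the way, in this order (a step that is already met when the one before it is completed fails the run):
1. the pointer is held level with the set marker, within 3 mm, for 1 s (x of pointer_tip in the frame of mark_tip between -0.003 and 0.003 m), for 1 s.
2. the slide is back home, within 3 mm (value of joint slide below 0.003 m), for 0.2 s.
3. the lock lever is thrown over, past 0.85 of its 1.0 rad (value of joint lock above 0.85 rad), for 0.2 s.
At the end, for the whole second after the job is handed in: The slide is home (drawn less than 3 mm) and the lock lever is thrown over (more than 0.85 rad) and at rest (value of joint slide below 0.003 m and value of joint lock above 0.85 rad and velocity of joint lock between -0.1 and 0.1 rad/s); the robot touches nothing.
It fails at once if the slide snaps back (returns faster than 0.35 m/s) (velocity of joint slide below -0.35 m/s).
It fails at once if the set marker is shifted by more than 4 mm (distance of mark_tip from where it was at the start of the episode above 0.004 m).
It fails at once if a vial, the beaker, the box or the pen is moved by more than 25 mm (distance of any of vial_a, vial_b, vial_c, beaker, slide_box, pen from where it was at the start of the episode above 0.025 m).
It fails at once if a vial or the beaker is tipped by more than 0.5 rad (angle between any of vial_a, vial_b, vial_c, beaker's own z axis and vertical above 0.5 rad).
It also fails if it takes over 54 s, if anything falls off the work surface, if the arm or the gripper's body presses on something with over 40 N, if the wrist force passes 120 N, or if a joint passes its speed limit or range.

## Robot

A 7-joint arm with a two-finger parallel gripper is mounted at the origin on the work surface. World frame = base frame: x ahead of the robot, y to its left, z up, the work surface at z = 0. Lengths are in mm, angles in degrees, forces in N, time in s.
With the tool pointing down it reaches from about 400 to 850 mm from the base axis. Payload 6.9 kg.
Tool frame: the origin (TCP) lies midway between the tips of the shut fingers; the grasp point (between the pads) lies 19 mm behind it; z points along the fingers, y is the line along which they close (so a half turn about z gives the same grasp; the last joint's range is limited). The gripper opens to 85 mm and grips with 20 to 120 N. Pads are 22 mm wide; open, the fingers measure 114 mm over their backs; the gripper's body (76 mm by 85 mm) begins 54 mm behind the grasp point. The pads swing forward as they close: fully open they stand 13 mm farther back than shut.
Start: joints at [73.482, 29.078, -13.613, 85.955, 7.202, 65.827, -8.869], TCP at [239.783, -577.162, 231.275] pointing down, gripper open.
Joint ranges: [-176.47, 176.47], [-13.61, 117.27], [-81.72, 77.17], [0.22, 143.17], [-87.28, 267.28], [10, 112.55], [-165.47, 165.47]. Speed limits (degrees/s): [136.94, 136.94, 180, 180, 180, 180, 180].

## Interface

Orientations are given as [roll, pitch, yaw] about the fixed x, y, z axes, in that order (R = Rz(yaw) Ry(pitch) Rx(roll)).
In Python, from bench import observe, read_camera, camera_model, job_done gives the robot as it stands.
- The arm moves only by the tool play_rows, never from a script. Its argument "rows" is a list of rows, each an object with "xyz": the shift along the tool's x, y, z in mm, a list of three; "delta_rot": the turn, a rotation vector about the tool's x, y, z in degrees, a list of three; "claw": the finger opening in mm, from 0 to 85.4. In form: [{"xyz": [x, y, z], "delta_rot": [rx, ry, rz], "claw": claw}, ...]. A call has 1 to 12 rows; each row is the pose to reach, as a shift and turn from the pose commanded when the call began, along the tool's axes at that moment; what a row does not reach only later rows make up. A row lasts 1/12 s, in which the tool goes at most 41.7 mm and 7.16 degrees, less where a joint would pass 70% of its speed; a pose out of reach is approached as far as the arm can. A call with a gripper value outside its range is refused whole. The fingers move at their own pace and stop on an object; the grip force is fixed at half the most. Time passes only in rows, so rows that repeat a pose let the fingers close. It gives the time, the measured TCP pose, the force, the opening and the grip force at its end, in the units of the state.
- observe(): the state, without advancing time (a new reading comes with each control period).
- read_camera(name): name is "scene" or "top"; returns the picture (400x640x3 uint8, red, green, blue); there is no depth.
- camera_model(name): a dict with "mtx" (3x3 intrinsics, pixels), "k1" (the pictures are not rectified: a ray, as slopes to the right and down, at radius r is drawn at 1 + k1 r^2 times it, then the intrinsics apply), "world_to_cam" (4x4, takes a point from world to camera coordinates). Camera axes: x right, y down, z forward; pixel columns grow to the right and rows downward; lengths in mm; the calibration is good to about 2 mm. A picture is of the moment at which its call begins. camera_model takes no time and is no camera call.
- job_done(): hands the job in; it is judged then, once.
The state is a dict: "t": time; "qpos": joint angles; "joint_vel": joint speeds; "effort": joint torques, N m; "position": TCP position; "tool_rot": TCP orientation; "force": force on the tool from outside, world axes, zero at the start; "torque": the same for the moment, N m; "gripper_width": opening from 0.0 (shut) to 1.0 (fully open); "grasp_force": force on a finger pad.
Only numpy, scipy, OpenCV 4.12 (cv2) and the standard library are available. Lean on these libraries where they do the work, as an engineer would, in place of code of your own. Each camera call takes 0.05 s, during which the arm holds its last target. There are 200 camera calls.

## Working session

There is one attempt and no reset: what is moved stays moved. The work goes in short steps, Python scripts to look and compute and a tool call to move; the robot and the scene stay as the last step left them, time stands still between calls to the robot, and variables do not carry over. Pictures are saved under pics/ and viewed, at most 11 in all, crops included, and the job is handed in when it is done.

Besides the shell and the picture viewer there is one more tool, called after "Request:" as name(argument=value, ...) on one line, values as JSON. play_rows: Moves the arm, as the interface text tells. Its arguments: {"type":"object","properties":{"rows":{"type":"array"}},"required":["rows"]}

```bash
ls; mkdir -p pics
python3 - <<'E'
from bench import *
import cv2
for n in("scene","top"):
    cv2.imwrite(f"pics/{n}0.png",read_camera(n)[...,::-1])
    m=camera_model(n);print(n,m)
print(observe())
E
```

```text
pics
scene {'mtx': array([[466.87026624,   0.        , 316.54288037],
       [  0.        , 466.87026624, 201.68803722],
       [  0.        ,   0.        ,   1.        ]]), 'k1': 0.03288426036485857, 'world_to_cam': array([[-9.54733005e-02,  9.95424472e-01,  3.86909605e-03,
         6.91012731e+01],
       [ 5.53343969e-01,  5.63025929e-02, -8.31047815e-01,
        -1.74025034e+02],
       [-8.27463172e-01, -7.72019368e-02, -5.56187522e-01,
         1.69337122e+03],
       [ 0.00000000e+00,  0.00000000e+00,  0.00000000e+00,
         1.00000000e+00]])}
top {'mtx': array([[361.85687515,   0.        , 314.0186659 ],
       [  0.        , 361.85687515, 204.04271601],
       [  0.        ,   0.        ,   1.        ]]), 'k1': -0.06332465085150736, 'world_to_cam': array([[-1.31169798e-02, -9.99887316e-01,  7.30073844e-03,
        -1.31240781e+01],
       [-9.85921239e-01,  1.17158702e-02, -1.66799427e-01,
         5.65226388e+02],
       [ 1.66695096e-01, -9.38585779e-03, -9.85963818e-01,
         9.22845570e+02],
       [ 0.00000000e+00,  0.00000000e+00,  0.00000000e+00,
         1.00000000e+00]])}
{'t': 0.1, 'qpos': array([ 73.48182263,  29.12028874, -13.61053597,  86.00383108,
         7.20153038,  65.82586041,  -8.86972679]), 'joint_vel': array([ 0.05082113, -0.07981144,  0.00274585, -0.08361817, -0.08916188,
        0.0781341 ,  0.03471384]), 'effort': array([-4.39844647e-03, -6.21830535e+01, -2.19448440e+00, -2.50203055e+01,
        1.25585165e-02,  7.79184425e-03,  9.59863570e-06]), 'position': array([ 239.58218553, -576.76736086,  230.51675965]), 'tool_rot': array([-1.79908765e+02,  6.57313174e-04,  2.25639608e+01]), 'force': array([-0.23476004, -0.43988859,  1.10446646]), 'torque': array([-0.01733965,  0.00416825, -0.02750613]), 'grasp_force': 0.0, 'gripper_width': 0.9993165415647974}
```

View pics/scene0.png

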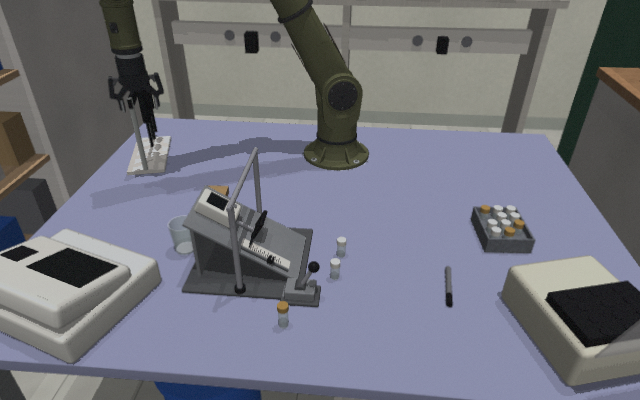

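View pics/top0.png

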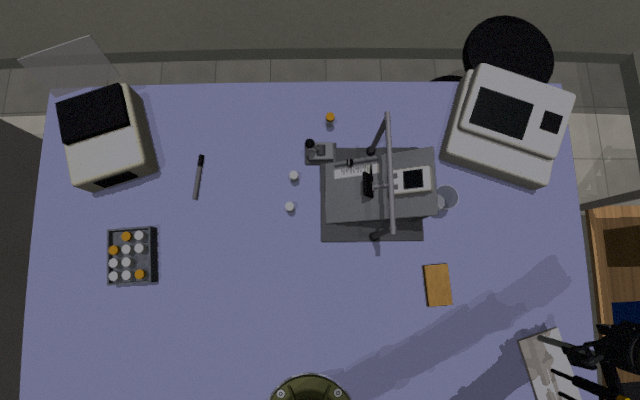

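The scene view shows the stand at about (250,240), its low end to the right, the lever ball at (314,267), and vials at (341,246), (335,268) and (283,313). In the top view the stand is at (373,195), the ball at (310,144), the plate at (368,185) and the pointer near the scale at (355,170). I'll enlarge both.

Run:
```python
import cv2
for n,(x,y,w,h),s in(("scene",(180,140,160,170),3.5),("top",(290,105,160,145),4)):
    im=cv2.imread(f"pics/{n}0.png")[y:y+h,x:x+w]
    im=cv2.resize(im,None,fx=s,fy=s,interpolation=cv2.INTER_CUBIC)
    cv2.imwrite(f"pics/{n}0c.png",cv2.convertScaleAbs(im,alpha=1.5))
```

```text
(no output)
```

View pics/scene0c.png

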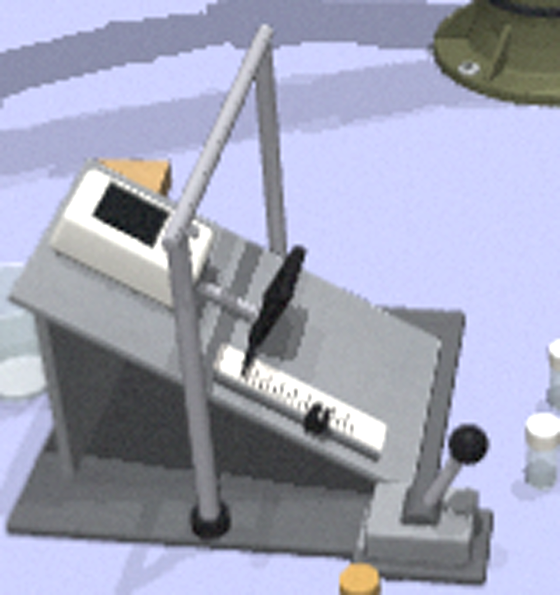

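View pics/top0c.png

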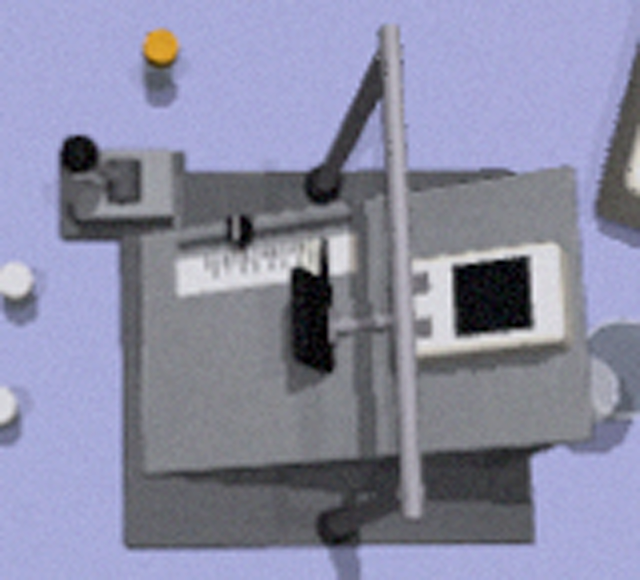

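The enlargements resolve the pointer tip at top crop (324,243) and scene crop (247,370). The marker line is at top (239,230) and scene (318,418), and the ball at top (79,153) and scene (468,443). I'll triangulate these next.

```bash
cat > h.py <<'E'
import numpy as np
from bench import camera_model
from scipy.optimize import least_squares
from scipy.spatial.transform import Rotation as Rn
M={n:camera_model(n) for n in("scene","top")}
CR={"scene":(180,140,3.5),"top":(290,105,4)}
def full(n,p): 
    x,y,s=CR[n]; return (p[0]+.5)/s-.5+x,(p[1]+.5)/s-.5+y
def ray(n,p):
    m=M[n];K=m["mtx"];d=np.array([(p[0]-K[0,2])/K[0,0],(p[1]-K[1,2])/K[1,1]]);u=d.copy()
    for _ in range(20): u=d/(1+m["k1"]*(u@u))
    T=m["world_to_cam"];R=T[:3,:3];v=R.T@np.r_[u,1];return -R.T@T[:3,3],v/np.linalg.norm(v)
def tri(ps,pt):
    o1,a=ray("scene",ps);o2,b=ray("top",pt)
    s=np.linalg.lstsq(np.c_[a,-b],o2-o1,rcond=None)[0]
    p,q=o1+s[0]*a,o2+s[1]*b;return (p+q)/2,np.linalg.norm(p-q)
def plane(n,p,o,nn):
    c,v=ray(n,p);return c+v*(((o-c)@nn)/(v@nn))
def project(n,P):
    m=M[n];c=m["world_to_cam"]@np.r_[P,1];u=c[:2]/c[2];u=u*(1+m["k1"]*(u@u));K=m["mtx"];return np.array([K[0,0]*u[0]+K[0,2],K[1,1]*u[1]+K[1,2]])
E
python3 - <<'E'
from h import *
np.set_printoptions(precision=1,suppress=True)
F=lambda s,t:tri(full("scene",s),full("top",t))
for k,s,t in(("ball",(468,443),(79,153)),("ptr",(247,370),(324,243)),("mark",(318,418),(239,230)),("vc cap",(360,578),(160,47)),("va",(545,428),(15,281))):print(k,*F(s,t))
Z=np.array([0,0,1.]);P=lambda n,p,z:plane(n,full(n,p),Z*z,Z)
src=[(-138,-135),(148,-135),(-138,-135),(148,135),(8,122),(8,-122)]
dst=[P("top",(125,546),10),P("top",(533,543),10),P("scene",(465,312),10),P("scene",(10,530),10),P("top",(323,188),16),P("top",(338,524),16)]
b=F((468,443),(79,153))[0];src.append((-168.6,118));dst.append(b)
pt=F((247,370),(324,243))[0];src.append((-6.5,60));dst.append(pt)
A=np.array(src,float);D=np.array(dst)
for d in D:print(d)
f=lambda v:((A@Rn.from_euler('z',v[2]).as_matrix()[:2,:2].T+v[:2])-D[:,:2])
r=least_squares(lambda v:f(v).ravel(),[550,-150,-1.57],loss='soft_l1',f_scale=3)
print(r.x,np.degrees(r.x[2]));print(f(r.x))
v=r.x;R=Rn.from_euler('z',v[2]).as_matrix();O=np.r_[v[:2],0]
u=R@[np.cos(np.pi/6),0,.5];n=R@[-.5,0,np.cos(np.pi/6)]
p0=O+R@[-6.5,60,91.9]
for nm,a,bm in(("top",(324,243),(239,230)),("scene",(247,370),(318,418))):
  for h in(0,9): 
    x=plane(nm,full(nm,a),p0,n);y=plane(nm,full(nm,bm),p0+n*h,n);print(nm,h,"ptr vs home",(x-p0)@u,"mark",(y-p0)@u,(y-p0)@(R@[0,1,0]))
print("grip",O+R@[-25,0,124],"u",u,"n",n)
np.savez("st.npz",O=O,R=R,u=u,n=n)
E
```

```text
ball [719.9  -8.8  95.6] 1.7672756599190012
ptr [ 657.7 -167.    92.7] 3.851785553477662
mark [ 674.2 -115.4   68.3] 1.7584985157802653
vc cap [808.5 -65.7  60.4] 1.6148854335453109
va [645.9  36.5  47.9] 3.1686218143979343
[468. -38.  10.]
[ 466.  -320.1   10. ]
[469.7 -35.7  10. ]
[ 740.4 -314.3   10. ]
[ 720.  -183.2   16. ]
[ 480.7 -184.    16. ]
[719.9  -8.8  95.6]
[ 657.7 -167.    92.7]
[ 602.  -174.3   -1.6] -90.03052111381517
[[-1.   1.8]
 [ 0.9 -2.2]
 [-2.7 -0.5]
 [-3.5 -8.1]
 [ 3.9  0.8]
 [-0.7  1.7]
 [ 0.2  3. ]
 [ 4.3 -0.9]]
top 0 ptr vs home 1.2689494839946986 mark -58.767006019207706 14.06218861259275
top 9 ptr vs home 1.2689494839946986 mark -54.83601930576081 11.234544933246731
scene 0 ptr vs home -2.522512530920543 mark -59.71260530468416 5.143190657890937
scene 9 ptr vs home -2.522512530920543 mark -57.195177775271354 15.45214126690883
grip [ 602.  -149.3  124. ] u [-0.  -0.9  0.5] n [0.  0.5 0.9]
```

```bash
cat >> h.py <<'E'
S=lambda:np.load("st.npz")
def tgt():
    s=S();return np.c_[np.cross(s["u"],-s["n"]),s["u"],-s["n"]]
def rel(P,R,o):
    R0=Rn.from_euler('xyz',o["tool_rot"],degrees=True).as_matrix()
    return (R0.T@(np.array(P)-o["position"])).round(1),Rn.from_matrix(R0.T@R).as_rotvec(degrees=True).round(2)
E
python3 - <<'E'
from h import *
from bench import observe
o=observe();print(tgt());print(rel([602,-60,430],tgt(),o))
E
```

```text
[[ 9.99999858e-01 -4.61326452e-04 -2.66346951e-04]
 [-5.32693902e-04 -8.66025281e-01 -4.99999929e-01]
 [ 0.00000000e+00  5.00000000e-01 -8.66025404e-01]]
(array([ 533. , -338.5, -199. ]), array([-29.7 ,  -5.9 ,  22.08]))
```

Request:
play_rows(rows=[{"xyz": [0, 0, -100], "delta_rot": [0, 0, 0], "claw": 85}, {"xyz": [0, 0, -200], "delta_rot": [0, 0, 0], "claw": 60}, {"xyz": [0, 0, -200], "delta_rot": [0, 0, 0], "claw": 50}, {"xyz": [0, 0, -200], "delta_rot": [0, 0, 0], "claw": 45}, {"xyz": [0, 0, -200], "delta_rot": [0, 0, 0], "claw": 45}, {"xyz": [533, -338.5, -200], "delta_rot": [-29.7, -5.9, 22], "claw": 45}, {"xyz": [533, -338.5, -200], "delta_rot": [-29.7, -5.9, 22], "claw": 45}, {"xyz": [533, -338.5, -200], "delta_rot": [-29.7, -5.9, 22], "claw": 45}, {"xyz": [533, -338.5, -200], "delta_rot": [-29.7, -5.9, 22], "claw": 45}, {"xyz": [533, -338.5, -200], "delta_rot": [-29.7, -5.9, 22], "claw": 45}, {"xyz": [533, -338.5, -200], "delta_rot": [-29.7, -5.9, 22], "claw": 45}, {"xyz": [533, -338.5, -200], "delta_rot": [-29.7, -5.9, 22], "claw": 45}])

```text
t: 1.1
position: [378.9, -376.6, 430.1]
tool_rot: [149.6, -0.1, -0.2]
force: [0.8, -0.6, -0.1]
gripper_width: 0.527
grasp_force: 0.0
```

Request:
play_rows(rows=[{"xyz": [223, -274, -158], "delta_rot": [0, 0, 0], "claw": 45}, {"xyz": [223, -274, -158], "delta_rot": [0, 0, 0], "claw": 45}, {"xyz": [223, -274, -158], "delta_rot": [0, 0, 0], "claw": 45}, {"xyz": [223, -274, -158], "delta_rot": [0, 0, 0], "claw": 45}, {"xyz": [223, -274, -158], "delta_rot": [0, 0, 0], "claw": 45}, {"xyz": [223, -274, -158], "delta_rot": [0, 0, 0], "claw": 45}, {"xyz": [223, -274, -158], "delta_rot": [0, 0, 0], "claw": 45}, {"xyz": [223, -274, -158], "delta_rot": [0, 0, 0], "claw": 45}, {"xyz": [223, -274, -158], "delta_rot": [0, 0, 0], "claw": 45}, {"xyz": [223, -274, -158], "delta_rot": [0, 0, 0], "claw": 45}, {"xyz": [223, -274, -158], "delta_rot": [0, 0, 0], "claw": 45}, {"xyz": [223, -274, -158], "delta_rot": [0, 0, 0], "claw": 45}])

```text
t: 2.1
position: [603.1, -59.8, 428.3]
tool_rot: [149.9, 0.1, 0.1]
force: [0.0, -0.7, 0.2]
gripper_width: 0.519
grasp_force: 0.0
```

Run:
```python
from h import *
from bench import observe
s=S();o=observe();g=s["O"]+s["R"]@[-25,0,124]
print(o["position"],o["tool_rot"],o["qpos"]);print(rel(g+81*s["n"]-8*s["u"],tgt(),o))
```

```text
[603.09454577 -59.78612747 428.29343091] [1.49909635e+02 9.94931157e-02 1.31419426e-01] [   4.25672182   25.7551673   -31.11852321   70.85501146   40.40955649
   99.41144554 -113.33953004]
(array([ -0.8, -83. , 227.2]), array([0.09, 0.01, 0.19]))
```

Request:
play_rows(rows=[{"xyz": [-0.8, -83, 40], "delta_rot": [0, 0, 0.2], "claw": 45}, {"xyz": [-0.8, -83, 100], "delta_rot": [0, 0, 0.2], "claw": 45}, {"xyz": [-0.8, -83, 120], "delta_rot": [0, 0, 0.2], "claw": 45}, {"xyz": [-0.8, -83, 150], "delta_rot": [0, 0, 0.2], "claw": 45}, {"xyz": [-0.8, -83, 180], "delta_rot": [0, 0, 0.2], "claw": 45}, {"xyz": [-0.8, -83, 205], "delta_rot": [0, 0, 0.2], "claw": 45}, {"xyz": [-0.8, -83, 220], "delta_rot": [0, 0, 0.2], "claw": 45}, {"xyz": [-0.8, -83, 227], "delta_rot": [0, 0, 0.2], "claw": 45}, {"xyz": [-0.8, -83, 227], "delta_rot": [0, 0, 0.2], "claw": 45}])

```text
t: 2.85
position: [600.8, -105.3, 190.8]
tool_rot: [149.8, -0.0, -0.3]
force: [-0.6, 0.5, 0.1]
gripper_width: 0.526
grasp_force: 0.0
```

Run:
```python
from h import *
from bench import *
import cv2
s=S();o=observe();g=s["O"]+s["R"]@[-25,0,124]
print(o["position"],o["tool_rot"],o["force"]);print(rel(g-19*s["n"],tgt(),o))
im=read_camera("scene")[100:330,150:380,::-1];t=read_camera("top")[90:260,290:460,::-1]
a=cv2.resize(im,(400,400),interpolation=3);b=cv2.resize(t,(400,400),interpolation=3)
cv2.imwrite("pics/pre.png",cv2.convertScaleAbs(np.hstack([a,b]),alpha=1.5))
print(project("scene",o["position"]),project("top",o["position"]))
```

```text
[ 600.81624708 -105.26845075  190.81915401] [ 1.49831272e+02 -7.98869822e-03 -3.32774397e-01] [-0.5749852   0.54041724  0.1139364 ]
(array([ 1.5,  4.4, 98.9]), array([ 0.17,  0.14, -0.27]))
[277.29145908 199.10538973] [351.05940878 178.00969163]
```

View pics/pre.png

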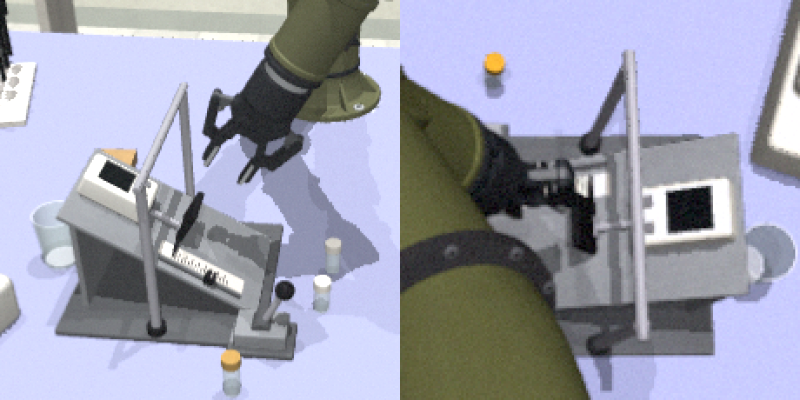

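Both fingers stand square over the plate and either side of it, with the bar clear. The scene view leaves the pointer (crop 168,247) and marker (208,277) visible. I'll go in and close.

Request:
play_rows(rows=[{"xyz": [1.5, 3, 20], "delta_rot": [0, 0, 0], "claw": 45}, {"xyz": [1.5, 3, 40], "delta_rot": [0, 0, 0], "claw": 45}, {"xyz": [1.5, 3, 58], "delta_rot": [0, 0, 0], "claw": 45}, {"xyz": [1.5, 3, 74], "delta_rot": [0, 0, 0], "claw": 45}, {"xyz": [1.5, 3, 86], "delta_rot": [0, 0, 0], "claw": 45}, {"xyz": [1.5, 3, 94], "delta_rot": [0, 0, 0], "claw": 45}, {"xyz": [1.5, 3, 98], "delta_rot": [0, 0, 0], "claw": 45}, {"xyz": [1.5, 3, 98], "delta_rot": [0, 0, 0], "claw": 45}])

```text
t: 3.62
position: [603.8, -154.2, 108.1]
tool_rot: [149.9, -0.1, -0.1]
force: [0.3, 0.1, -0.8]
gripper_width: 0.527
grasp_force: 0.0
```

Request:
play_rows(rows=[{"xyz": [0, 0, 0], "delta_rot": [0, 0, 0], "claw": 30}, {"xyz": [0, 0, 0], "delta_rot": [0, 0, 0], "claw": 20}, {"xyz": [0, 0, 0], "delta_rot": [0, 0, 0], "claw": 14}, {"xyz": [0, 0, 0], "delta_rot": [0, 0, 0], "claw": 8}, {"xyz": [0, 0, 0], "delta_rot": [0, 0, 0], "claw": 0}, {"xyz": [0, 0, 0], "delta_rot": [0, 0, 0], "claw": 0}, {"xyz": [0, 0, 0], "delta_rot": [0, 0, 0], "claw": 0}, {"xyz": [0, 0, 0], "delta_rot": [0, 0, 0], "claw": 0}])

```text
t: 4.28
position: [604.3, -154.3, 109.3]
tool_rot: [149.9, -0.2, -0.1]
force: [-0.5, -1.2, 5.6]
gripper_width: 0.111
grasp_force: 58.7
```

```bash
cat >> h.py <<'E'
def look(n):
    from bench import read_camera,observe
    import cv2
    im=read_camera("scene");np.save(f"pics/{n}.npy",im)
    c=cv2.resize(im[215:295,220:320,::-1],(800,640)[:2] if 0 else (750,600),interpolation=3)
    cv2.imwrite(f"pics/{n}.png",cv2.convertScaleAbs(c,alpha=1.5))
    o=observe();print(o["t"],o["position"].round(1),o["force"].round(1),o["tool_rot"].round(1),o["gripper_width"],o["grasp_force"])
    return o
E
python3 - <<'E'
from h import *
o=look("g1");s=S();print((o["position"]-(s["O"]+s["R"]@[-25,0,124]))@np.c_[s["u"],s["n"]])
E
```

```text
4.3333 [ 604.3 -154.3  109.3] [-0.1 -1.   5.1] [ 1.499e+02 -2.000e-01 -1.000e-01] 0.11167900231608913 58.67193281650543
[ -3.02358493 -15.18001544]
```

View pics/g1.png

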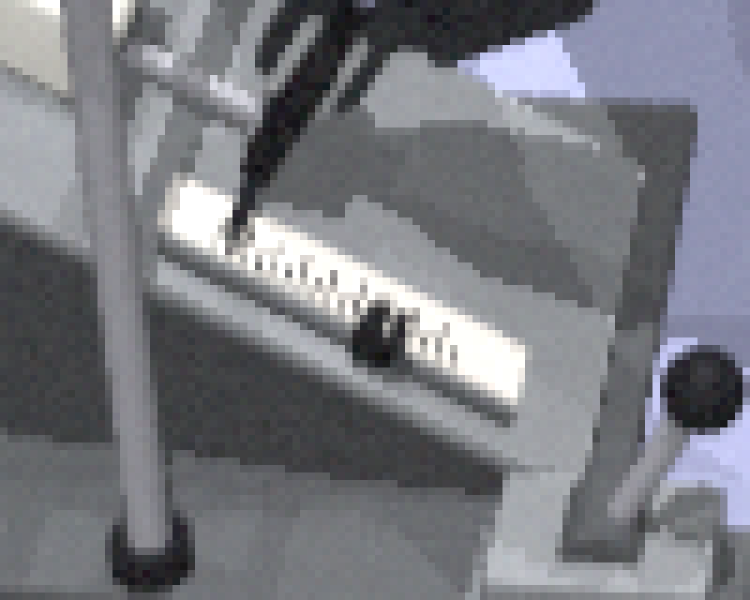

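The plate is gripped (opening 9.5 mm). In the crop the pointer tip is at about (237,240) and the marker at (378,335). I'll draw 50 mm and compare.

Request:
play_rows(rows=[{"xyz": [0, -2, 0], "delta_rot": [0, 0, 0], "claw": 0}, {"xyz": [0, -6, 0], "delta_rot": [0, 0, 0], "claw": 0}, {"xyz": [0, -11, 0], "delta_rot": [0, 0, 0], "claw": 0}, {"xyz": [0, -16, 0], "delta_rot": [0, 0, 0], "claw": 0}, {"xyz": [0, -21, 0], "delta_rot": [0, 0, 0], "claw": 0}, {"xyz": [0, -26, 0], "delta_rot": [0, 0, 0], "claw": 0}, {"xyz": [0, -31, 0], "delta_rot": [0, 0, 0], "claw": 0}, {"xyz": [0, -36, 0], "delta_rot": [0, 0, 0], "claw": 0}, {"xyz": [0, -41, 0], "delta_rot": [0, 0, 0], "claw": 0}, {"xyz": [0, -46, 0], "delta_rot": [0, 0, 0], "claw": 0}, {"xyz": [0, -50, 0], "delta_rot": [0, 0, 0], "claw": 0}, {"xyz": [0, -50, 0], "delta_rot": [0, 0, 0], "claw": 0}])

```text
t: 5.33
position: [604.3, -111.6, 84.7]
tool_rot: [149.7, -0.2, -0.1]
force: [-1.6, -3.2, 10.7]
gripper_width: 0.107
grasp_force: 59.2
```

Run:
```python
from h import *
o=look("g2");s=S();print((o["position"]-(s["O"]+s["R"]@[-25,0,124]))@np.c_[s["u"],s["n"]])
```

```text
5.3833 [ 604.3 -112.    84.9] [-0.8 -3.2  9.7] [149.7  -0.2  -0.2] 0.10431060203703571 59.16067600250244
[-51.86872179 -15.20747563]
```

View pics/g2.png

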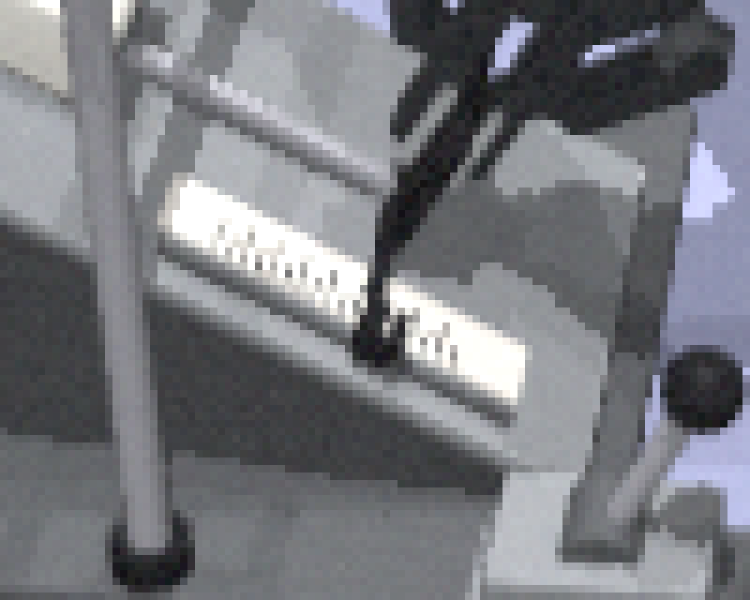

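Run:
```python
from h import *
import cv2
np.set_printoptions(linewidth=200)
t=cv2.imread("pics/top0.png",0);print("top cols343-377 rows158-168");print(t[156:170,343:378])
g=np.load("pics/g1.npy").mean(2).astype(int);print("scene cols 262-278 rows 252-266");print(g[250:268,262:280])
print("ptr rows 238-250 cols 245-260");print(g[238:252,245:260])
g=np.load("pics/g2.npy").mean(2).astype(int);print("g2");print(g[244:268,262:280])
s=S();p0=s["O"]+s["R"]@[-6.5,60,91.9];y=s["R"]@[0,1,0]
for d in(0,49,53,56,59):print(d,project("scene",p0-d*s["u"]),project("top",p0-d*s["u"]),"blocktop ctr",project("scene",p0-d*s["u"]+9*s["n"]+8*y),project("top",p0-d*s["u"]+9*s["n"]+8*y))
```

```text
top cols343-377 rows158-168
[[ 62  63  64  65  57  63  60  63  59  63  64  62  62  57  57  54  58  60  64  64  60  62  61  66  77  68  61  57  60  77  91  89  92  79  59]
 [ 59  62  63  65  63  62  58  63  64  66  62  63  63  58  56  61  60  64  76  76  71  70  69  82  91  89  90  87  87  88  86  87  88  86  71]
 [ 59  62  62  63  56  65  63  49  53  56  65  72  75  75  76  71  72  85  94  93  88  85  82  83  82  87  85  86  82  81  78  79  77  72  60]
 [ 64  58  63  52  32  73  67  13  24  45  66  88  96  95  90  90  87  89  89  89  89  80  76  78  75  72  75  73  66  66  57  59  54  50  40]
 [ 72  73  77  50  16  73  70  10   2  30  71  90  88  93  91  84  85  83  78  79  75  70  61  59  53  50  50  47  45  48  49  48  53  54  47]
 [ 87  90  86  65  27  76  72  13   9   5  65  81  79  78  78  74  66  62  60  52  51  48  40  42  45  44  43  46  55  62  65  60  69  76  61]
 [ 89  92  83  63  28  77  73  20   8  11  47  62  58  51  49  45  48  48  47  43  51  57  56  60  54  60  66  68  84  89  89  90  87  94  72]
 [ 77  78  72  51  19  80  78  20   4  16  31  51  46  54  58  50  58  
[... 4969 characters left out ...]
 52  55  69  79  92  93 107 110 113 114 117 112 108  76  55]]
0 [248.68099197 246.60747486] [370.10702734 164.00200719] blocktop ctr [249.57774299 246.30392007] [368.73588022 160.21496195]
49 [266.93745773 255.69885808] [352.87215011 166.65274703] blocktop ctr [268.01150378 255.49110584] [351.4198461  162.97392119]
53 [268.41233207 256.43374816] [351.50069487 166.86408074] blocktop ctr [269.50055599 256.23366763] [350.04220586 163.19387519]
56 [269.51698533 256.98420919] [350.47554821 167.02208883] blocktop ctr [270.61581422 256.78986809] [349.01246254 163.35832762]
59 [270.62035493 257.53406659] [349.45334372 167.17967632] blocktop ctr [271.72976454 257.34545267] [347.98569721 163.5223416 ]
```

Run:
```python
from h import *
import cv2
np.set_printoptions(linewidth=200,precision=2,suppress=True)
g=cv2.imread("pics/scene0.png").mean(2).astype(int);print(g[238:252,245:260])
s=S();p0=s["O"]+s["R"]@[-6.5,60,91.9];y=s["R"]@[0,1,0];q=p0-50*s["u"]
J=np.c_[project("scene",q-s["u"])-project("scene",q),project("scene",q+y)-project("scene",q),project("scene",q+s["n"])-project("scene",q)];print("cols: draw,y,n per mm\n",J)
for b in((0,0,-5),(0,0,9),(4,0,9),(8,0,9),(12,0,9)):print(b,J@[0,b[0],b[2]])
Jt=np.c_[project("top",q-s["u"])-project("top",q),project("top",q+y)-project("top",q),project("top",q+s["n"])-project("top",q)];print(Jt)
```

```text
[[125 114 115 117 115 116  34  25  24  38  59  62  64  63  64]
 [176 152 129 115 115  93  26  27  48  57  62  63  64  61  66]
 [187 183 176 159 129  59  29  35  63  60  64  64  62  62  61]
 [187 188 188 181 174  32  26  33  63  93  92  63  63  62  63]
 [186 188 187 189 154  28  29  68 106  97  97  92  91  91  94]
 [186 186 188 186  90  26  41  95 166 135 108  98  97 100  99]
 [186 186 185 186  95  30  74 115 177 169 148 135 111  99  99]
 [186 187 187 186  68  72  97 168 152 178 173 154 150 134 117]
 [177 186 188 156  35  95 120 176 113 178 178 171 173 164 161]
 [133 148 175 147  88  97 137 149 133 177 178 177 149 184 183]
 [ 87 109 133 134 156 101 169 141 170 149 149 150 141 187 187]
 [ 71  80  83 106 131 129 168 114 177 114 171 140 179 188 188]
 [ 52  59  67  78  88 104 127 128 167  76 176 113 188 134 185]
 [ 87  58  54  59  66  76  82 102 129 125 140 133 188  81 187]]
cols: draw,y,n per mm
 [[ 0.37 -0.08  0.19]
 [ 0.18  0.27 -0.26]]
(0, 0, -5) [-0.93  1.32]
(0, 0, 9) [ 1.68 -2.38]
(4, 0, 9) [ 1.37 -1.29]
(8, 0, 9) [ 1.07 -0.2 ]
(12, 0, 9) [0.76 0.88]
[[-0.34 -0.01 -0.15]
 [ 0.05 -0.36 -0.09]]
```

Request:
play_rows(rows=[{"xyz": [0, -2, 0], "delta_rot": [0, 0, 0], "claw": 0}, {"xyz": [0, -4, 0], "delta_rot": [0, 0, 0], "claw": 0}, {"xyz": [0, -5, 0], "delta_rot": [0, 0, 0], "claw": 0}, {"xyz": [0, -5, 0], "delta_rot": [0, 0, 0], "claw": 0}, {"xyz": [0, -5, 0], "delta_rot": [0, 0, 0], "claw": 0}, {"xyz": [0, -5, 0], "delta_rot": [0, 0, 0], "claw": 0}, {"xyz": [0, -5, 0], "delta_rot": [0, 0, 0], "claw": 0}, {"xyz": [0, -5, 0], "delta_rot": [0, 0, 0], "claw": 0}, {"xyz": [0, -5, 0], "delta_rot": [0, 0, 0], "claw": 0}, {"xyz": [0, -5, 0], "delta_rot": [0, 0, 0], "claw": 0}, {"xyz": [0, -5, 0], "delta_rot": [0, 0, 0], "claw": 0}, {"xyz": [0, -5, 0], "delta_rot": [0, 0, 0], "claw": 0}])

```text
t: 6.38
position: [604.3, -108.3, 82.8]
tool_rot: [149.7, -0.2, -0.2]
force: [-1.9, -2.5, 10.5]
gripper_width: 0.107
grasp_force: 59.2
```

Run:
```python
from h import *
o=look("g3");s=S();print((o["position"]-(s["O"]+s["R"]@[-25,0,124]))@np.c_[s["u"],s["n"]])
np.set_printoptions(linewidth=200)
print(np.load("pics/g3.npy").mean(2).astype(int)[246:264,264:280])
```

```text
6.4333 [ 604.3 -108.3   82.8] [-1.1 -3.3 11.2] [149.7  -0.2  -0.2] 0.10944046919632251 59.208866357803345
[-56.09661801 -15.16701223]
[[110 111 109 110 110 110 108  58  22  24  19  20  37  64  66  63]
 [110 109 109 109 109 109 109  45  25  20  18  31  60  66  63  66]
 [146 120 108 110 110 109 109  60  20  23  19  45  65  67  63  65]
 [186 165 147 122 109 110 110  45  29  39  59  63  66  65  66  64]
 [193 190 184 164 150 123 109  32  29  39  66  67  67  66  63  65]
 [116 194 194 188 186 180 120  29  32  52  95  95  64  66  67  68]
 [103 192 193 192 162 194 145  30  30  70 102 109  95  96  66  95]
 [144 192 193 192 122 192  89  24  44  93 139 119 105 100  95 102]
 [183 162 162 162 143 193  41  30 103 117 158 165 149 120 106 101]
 [193 121 186  96 185 115  27  23 139 173 186 187 169 162 147 118]
 [157 131 193 104 133  41  31  26 150 110 159 134 186 172 171 162]
 [111 124 158 129  59  31  29  62  95  44  95 109 190 186 174 173]
 [ 81  88 108  79  24  29  28 124  71  33 135 143 191 192 173 123]
 [ 63  71  83  28  18  30  27  91  46  28 118 152 162 161 146 128]
 [ 74  57  57  26  21  25  25  42  28  46 142 184 100 182 117 164]
 [112 106  57  19  28  23  22  18  12  49 143 181 138 193 114 171]
 [119 120  98  28  25  28  22  25  26  46  92 137 145 180 145 187]
 [122 121 109  60  59  42  18  16  42  44  55  89 112 135 139 178]]
```

View pics/g3.png

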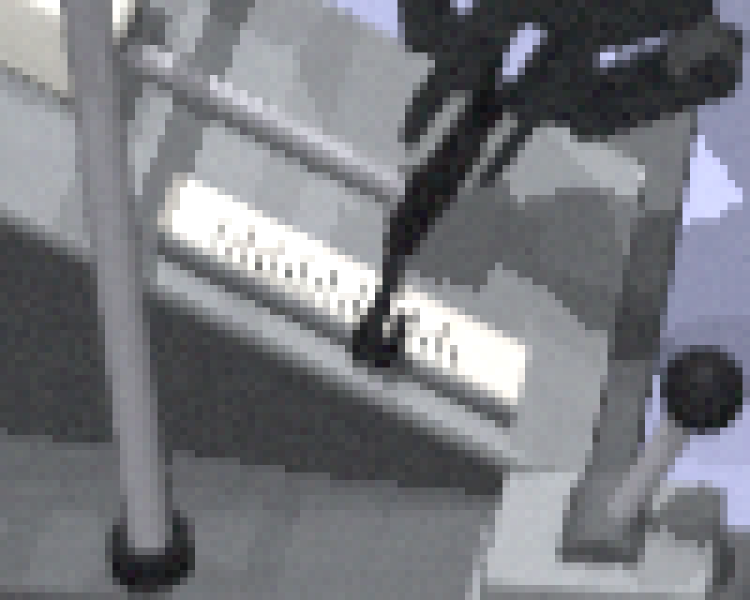

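The pointer now stands about 1–1.5 mm short of the marker's white line by parallax-corrected comparison (pointer col 270.5 against 271.0). I'll go 1.5 mm further and hold, then add a small further hold to cover the uncertainty.

Request:
play_rows(rows=[{"xyz": [0, -1.5, 0], "delta_rot": [0, 0, 0], "claw": 0}, {"xyz": [0, -1.5, 0], "delta_rot": [0, 0, 0], "claw": 0}, {"xyz": [0, -1.5, 0], "delta_rot": [0, 0, 0], "claw": 0}, {"xyz": [0, -1.5, 0], "delta_rot": [0, 0, 0], "claw": 0}, {"xyz": [0, -1.5, 0], "delta_rot": [0, 0, 0], "claw": 0}, {"xyz": [0, -1.5, 0], "delta_rot": [0, 0, 0], "claw": 0}, {"xyz": [0, -1.5, 0], "delta_rot": [0, 0, 0], "claw": 0}, {"xyz": [0, -1.5, 0], "delta_rot": [0, 0, 0], "claw": 0}, {"xyz": [0, -1.5, 0], "delta_rot": [0, 0, 0], "claw": 0}, {"xyz": [0, -1.5, 0], "delta_rot": [0, 0, 0], "claw": 0}, {"xyz": [0, -1.5, 0], "delta_rot": [0, 0, 0], "claw": 0}, {"xyz": [0, -1.5, 0], "delta_rot": [0, 0, 0], "claw": 0}])

```text
t: 7.43
position: [604.3, -107.0, 82.0]
tool_rot: [149.7, -0.2, -0.2]
force: [-0.8, -3.4, 12.2]
gripper_width: 0.105
grasp_force: 59.2
```

Request:
play_rows(rows=[{"xyz": [0, 0, 0], "delta_rot": [0, 0, 0], "claw": 0}, {"xyz": [0, 0, 0], "delta_rot": [0, 0, 0], "claw": 0}, {"xyz": [0, 0, 0], "delta_rot": [0, 0, 0], "claw": 0}, {"xyz": [0, 0, 0], "delta_rot": [0, 0, 0], "claw": 0}, {"xyz": [0, 0, 0], "delta_rot": [0, 0, 0], "claw": 0}, {"xyz": [0, 0, 0], "delta_rot": [0, 0, 0], "claw": 0}])

```text
t: 7.93
position: [604.4, -107.0, 82.1]
tool_rot: [149.7, -0.2, -0.2]
force: [-1.1, -2.3, 11.4]
gripper_width: 0.108
grasp_force: 59.2
```

Request:
play_rows(rows=[{"xyz": [0, -1.5, 0], "delta_rot": [0, 0, 0], "claw": 0}, {"xyz": [0, -1.5, 0], "delta_rot": [0, 0, 0], "claw": 0}, {"xyz": [0, -1.5, 0], "delta_rot": [0, 0, 0], "claw": 0}, {"xyz": [0, -1.5, 0], "delta_rot": [0, 0, 0], "claw": 0}, {"xyz": [0, -1.5, 0], "delta_rot": [0, 0, 0], "claw": 0}, {"xyz": [0, -1.5, 0], "delta_rot": [0, 0, 0], "claw": 0}, {"xyz": [0, -1.5, 0], "delta_rot": [0, 0, 0], "claw": 0}, {"xyz": [0, -1.5, 0], "delta_rot": [0, 0, 0], "claw": 0}, {"xyz": [0, -1.5, 0], "delta_rot": [0, 0, 0], "claw": 0}, {"xyz": [0, -1.5, 0], "delta_rot": [0, 0, 0], "claw": 0}, {"xyz": [0, -1.5, 0], "delta_rot": [0, 0, 0], "claw": 0}, {"xyz": [0, -1.5, 0], "delta_rot": [0, 0, 0], "claw": 0}])

```text
t: 8.93
position: [604.3, -105.8, 81.3]
tool_rot: [149.7, -0.2, -0.2]
force: [-1.3, -2.8, 11.5]
gripper_width: 0.101
grasp_force: 59.3
```

Run:
```python
from h import *
o=look("g4");s=S();print((o["position"]-(s["O"]+s["R"]@[-25,0,124]))@np.c_[s["u"],s["n"]])
np.set_printoptions(linewidth=200)
print(np.load("pics/g4.npy").mean(2).astype(int)[246:264,264:280])
```

```text
8.9833 [ 604.3 -105.8   81.3] [-1.3 -3.  11.8] [149.7  -0.2  -0.2] 0.10769914425072491 59.262986183166504
[-59.00815837 -15.20732355]
[[121 121 107 111 108 109 107 109  93  25  27  20  22  31  58  62]
 [120 113 110 109 109 107 108 111  57  31  20  20  24  46  64  63]
 [166 121 106 110 111 109 110 110  62  22  27  15  43  62  62  65]
 [189 164 148 123 107 110 109 109  59  27  28  38  59  68  64  66]
 [193 189 169 164 147 123 109 109  50  32  40  62  67  62  65  66]
 [113 194 189 189 186 181 147 123  37  32  46  64  65  65  65  66]
 [104 192 193 193 161 194 187 145  33  27  55  97  95  95  66  64]
 [143 193 194 192 121 193 193  94  31  29  86 113 110 101  95  96]
 [182 162 161 162 144 193 160  66  83  45 166 151 147 120 106 103]
 [192 123 183  97 185 115  82  38 140  89 182 187 169 165 148 121]
 [155 130 192 104 134  44  32  28 150  68 153 136 188 173 169 164]
 [109 124 157 129  57  32  27  63  96  37  87 112 190 188 173 173]
 [ 84  89 110  79  23  24  30 126  69  32 136 144 191 192 188 123]
 [ 61  73  82  25  21  20  34  91  46  31 116 153 162 162 163 131]
 [ 72  56  60  26  21  19  29  41  28  48 140 182 100 184 124 182]
 [111 109  57  19  24  18  20  25  22  50 144 181 139 191 114 192]
 [121 122 100  23  23  21  17  16  24  45  92 137 145 182 145 193]
 [123 119 108  57  57  38  23  22  43  47  55  88 111 137 137 181]]
```

Request:
play_rows(rows=[{"xyz": [0, 1, 0], "delta_rot": [0, 0, 0], "claw": 0}, {"xyz": [0, 4, 0], "delta_rot": [0, 0, 0], "claw": 0}, {"xyz": [0, 8, 0], "delta_rot": [0, 0, 0], "claw": 0}, {"xyz": [0, 12, 0], "delta_rot": [0, 0, 0], "claw": 0}, {"xyz": [0, 16, 0], "delta_rot": [0, 0, 0], "claw": 0}, {"xyz": [0, 20, 0], "delta_rot": [0, 0, 0], "claw": 0}, {"xyz": [0, 24, 0], "delta_rot": [0, 0, 0], "claw": 0}, {"xyz": [0, 28, 0], "delta_rot": [0, 0, 0], "claw": 0}, {"xyz": [0, 32, 0], "delta_rot": [0, 0, 0], "claw": 0}, {"xyz": [0, 36, 0], "delta_rot": [0, 0, 0], "claw": 0}, {"xyz": [0, 40, 0], "delta_rot": [0, 0, 0], "claw": 0}, {"xyz": [0, 43, 0], "delta_rot": [0, 0, 0], "claw": 0}])

```text
t: 9.98
position: [604.3, -142.1, 102.3]
tool_rot: [149.8, -0.2, -0.2]
force: [-0.9, -1.0, 6.0]
gripper_width: 0.106
grasp_force: 58.9
```

Request:
play_rows(rows=[{"xyz": [0, 3, 0], "delta_rot": [0, 0, 0], "claw": 0}, {"xyz": [0, 6, 0], "delta_rot": [0, 0, 0], "claw": 0}, {"xyz": [0, 9, 0], "delta_rot": [0, 0, 0], "claw": 0}, {"xyz": [0, 11, 0], "delta_rot": [0, 0, 0], "claw": 0}, {"xyz": [0, 13, 0], "delta_rot": [0, 0, 0], "claw": 0}, {"xyz": [0, 14, 0], "delta_rot": [0, 0, 0], "claw": 0}, {"xyz": [0, 15, 0], "delta_rot": [0, 0, 0], "claw": 0}, {"xyz": [0, 16, 0], "delta_rot": [0, 0, 0], "claw": 0}, {"xyz": [0, 16.5, 0], "delta_rot": [0, 0, 0], "claw": 0}, {"xyz": [0, 17, 0], "delta_rot": [0, 0, 0], "claw": 0}, {"xyz": [0, 17, 0], "delta_rot": [0, 0, 0], "claw": 0}, {"xyz": [0, 17, 0], "delta_rot": [0, 0, 0], "claw": 0}])

```text
t: 10.98
position: [604.2, -156.0, 110.3]
tool_rot: [149.9, -0.2, -0.1]
force: [-1.0, 0.0, 5.3]
gripper_width: 0.109
grasp_force: 58.8
```

Run:
```python
from h import *
o=look("g5");s=S();print((o["position"]-(s["O"]+s["R"]@[-25,0,124]))@np.c_[s["u"],s["n"]],o["force"]@s["u"])
np.set_printoptions(linewidth=200)
print(np.load("pics/g5.npy").mean(2).astype(int)[238:250,245:260])
```

```text
11.0333 [ 604.2 -156.   110.3] [-0.5  0.   4.4] [ 1.499e+02 -2.000e-01 -1.000e-01] 0.11019242315682304 58.78867506980896
[ -1.09588628 -15.20570618] 2.1782926631130954
[[112 107 105 109 106 106  62  27  23  18  49  65  65  66  67]
 [164 140 118 106 106 105  51  26  34  60  62  65  65  65  67]
 [189 181 164 146 120 109  37  26  44  64  65  64  66  63  65]
 [193 193 188 184 178 115  27  29  53  63  66  65  66  65  64]
 [193 194 193 194 191  79  19  45  72  93  93  95  97  95  97]
 [192 192 194 193 190  36  28  75  97 138 111 101 101 103 102]
 [193 194 192 191 160  27  28  96 122 159 153 138 114 103 103]
 [193 193 193 191  94  30  92 102 141 178 179 158 153 139 120]
 [182 193 193 160 100  42  86 119 117 182 182 179 163 169 164]
 [140 155 179 150 160  77  94 136 137 185 181 183 149 173 174]
 [ 91 109 136 139 174  95 167 145 176 155 154 154 146 173 173]
 [ 71  82  87 108 137 131 171 118 180 117 176 146 183 188 171]]
```

Request:
play_rows(rows=[{"xyz": [0, 0.5, 0], "delta_rot": [0, 0, 0], "claw": 0}, {"xyz": [0, 1, 0], "delta_rot": [0, 0, 0], "claw": 0}, {"xyz": [0, 1.5, 0], "delta_rot": [0, 0, 0], "claw": 0}, {"xyz": [0, 2, 0], "delta_rot": [0, 0, 0], "claw": 0}, {"xyz": [0, 2.5, 0], "delta_rot": [0, 0, 0], "claw": 0}, {"xyz": [0, 2.5, 0], "delta_rot": [0, 0, 0], "claw": 0}, {"xyz": [0, 2.5, 0], "delta_rot": [0, 0, 0], "claw": 0}, {"xyz": [0, 2.5, 0], "delta_rot": [0, 0, 0], "claw": 0}])

```text
t: 11.7
position: [604.2, -157.2, 111.0]
tool_rot: [149.9, -0.2, -0.1]
force: [-1.2, 2.8, 7.0]
gripper_width: 0.109
grasp_force: 59.3
```

Run:
```python
from h import *
o=look("g6");s=S();print((o["position"]-(s["O"]+s["R"]@[-25,0,124]))@np.c_[s["u"],s["n"]],o["force"]@s["u"])
np.set_printoptions(linewidth=200)
print(np.load("pics/g6.npy").mean(2).astype(int)[238:250,245:260])
```

```text
11.75 [ 604.2 -157.2  111. ] [0.1 2.9 7. ] [ 1.499e+02 -2.000e-01 -1.000e-01] 0.10789723950994713 59.268096685409546
[  0.33492615 -15.23487336] 0.9515168978490154
[[113 107 107 108 107 105  36  25  22  35  62  65  65  64  65]
 [162 140 119 107 109  90  32  28  50  58  64  62  65  67  66]
 [190 184 180 148 118  60  29  38  63  61  64  65  63  66  63]
 [195 193 193 186 179  38  30  37  62  94  92  67  65  65  63]
 [192 193 192 191 160  28  29  68 106 101 100  93  97  93  96]
 [194 193 194 191  95  26  41  98 155 137 114  99 100 103 105]
 [192 194 193 191 101  29  80 116 181 158 155 139 113 103 103]
 [191 194 194 191  68  75  99 172 155 177 178 162 153 136 120]
 [182 192 192 159  36  99 124 182 117 184 185 164 161 169 163]
 [137 155 180 151  94  98 141 152 138 182 183 177 137 173 172]
 [ 90 109 134 138 163 105 174 145 176 156 154 156 141 173 172]
 [ 72  80  91 108 137 132 174 116 183 116 174 144 183 173 174]]
```

The pointer pixels now match the initial home picture. I'll release and back out.

Request:
play_rows(rows=[{"xyz": [0, 0, 0], "delta_rot": [0, 0, 0], "claw": 15}, {"xyz": [0, 0, 0], "delta_rot": [0, 0, 0], "claw": 25}, {"xyz": [0, 0, 0], "delta_rot": [0, 0, 0], "claw": 35}, {"xyz": [0, 0, 0], "delta_rot": [0, 0, 0], "claw": 40}, {"xyz": [0, 0, 0], "delta_rot": [0, 0, 0], "claw": 40}, {"xyz": [0, -4, -15], "delta_rot": [0, 0, 0], "claw": 40}, {"xyz": [0, -4, -40], "delta_rot": [0, 0, 0], "claw": 40}, {"xyz": [0, -4, -70], "delta_rot": [0, 0, 0], "claw": 40}, {"xyz": [0, -4, -100], "delta_rot": [0, 0, 0], "claw": 40}, {"xyz": [0, -4, -130], "delta_rot": [0, 0, 0], "claw": 40}, {"xyz": [0, -4, -160], "delta_rot": [0, 0, 0], "claw": 30}, {"xyz": [0, -4, -180], "delta_rot": [0, 0, 0], "claw": 20}])

```text
t: 12.75
position: [603.8, -61.1, 267.5]
tool_rot: [150.0, -0.3, 0.0]
force: [0.5, 0.5, 0.7]
gripper_width: 0.243
grasp_force: 0.0
```

Run:
```python
from h import *
from bench import *
o=observe();s=S();print(o["position"],o["force"],o["qpos"].round())
D=np.array([[1,0,0],[0,-1,0],[0,0,-1.]])
im=np.load("pics/g6.npy")
# ball centroid, scene
import cv2
g=im.mean(2);ys,xs=np.mgrid[255:275,305:325];m=g[255:275,305:325]<45;print("ball scene px",xs[m].mean(),ys[m].mean(),m.sum())
t=cv2.imread("pics/top0.png").mean(2);ys,xs=np.mgrid[135:155,300:318];mt=t[135:155,300:318]<35;pt=(xs[mt].mean(),ys[mt].mean());print(pt,mt.sum())
b,e=tri((xs*0+1)[0,0]*np.array([0,0])+np.array([np.mgrid[305:325,255:275][0].T[m].mean(),np.mgrid[305:325,255:275][1].T[m].mean()]),pt);print("ball",b,e)
print(rel([b[0],b[1]+45,190],D,o)); print("model ball",s["O"]+s["R"]@[-168.6,118,93.4],"end",s["O"]+s["R"]@[-101.4,118,93.4])
for n,ps,ptt in(("va",(335.5,262),(293.5,175)),("vb",(341.5,240),(290,206))):print(n,tri(ps,ptt))
```

```text
[603.80306759 -61.05425464 267.46046355] [0.49257979 0.54313355 0.68118343] [   5.   30.  -30.   89.   43.   82. -126.]
ball scene px 313.35632183908046 266.60919540229884 87
(np.float64(309.61538461538464), np.float64(143.7076923076923)) 65
ball [718.41421243  -9.17153117  93.15439826] 2.221583113999582
(array([ 114.3, -122.9,   19.2]), array([29.96, -0.27, -0.06]))
model ball [720.05303772  -5.77025847  93.4       ] end [720.01724069 -72.97024894  93.4       ]
va (array([645.67372026,  36.46294019,  47.44608882]), np.float64(3.8271358711818793))
vb (array([560.21653029,  46.33294458,  48.32098255]), np.float64(4.333696768154761))
```

Request:
play_rows(rows=[{"xyz": [115, -131, 15], "delta_rot": [30, -0.3, 0], "claw": 10}, {"xyz": [115, -131, 15], "delta_rot": [30, -0.3, 0], "claw": 0}, {"xyz": [115, -131, 15], "delta_rot": [30, -0.3, 0], "claw": 0}, {"xyz": [115, -131, 15], "delta_rot": [30, -0.3, 0], "claw": 0}, {"xyz": [115, -131, 15], "delta_rot": [30, -0.3, 0], "claw": 0}, {"xyz": [115, -131, 15], "delta_rot": [30, -0.3, 0], "claw": 0}, {"xyz": [115, -131, 15], "delta_rot": [30, -0.3, 0], "claw": 0}, {"xyz": [115, -131, 15], "delta_rot": [30, -0.3, 0], "claw": 0}, {"xyz": [115, -131, 15], "delta_rot": [30, -0.3, 0], "claw": 0}])

```text
t: 13.5
position: [718.3, 42.5, 187.5]
tool_rot: [179.8, 0.1, -0.1]
force: [-0.5, -0.6, 0.6]
gripper_width: 0.004
grasp_force: 0.0
```

Run:
```python
from h import *
from bench import *
import cv2
o=observe();D=np.diag([1,-1,-1.]);print(o["position"],o["tool_rot"],o["force"]);print(rel([719,42,80],D,o))
cv2.imwrite("pics/lev.png",cv2.convertScaleAbs(cv2.resize(read_camera("scene")[130:330,200:440,::-1],(720,600),interpolation=3),alpha=1.5))
```

```text
[718.2659347   42.49173523 187.46483245] [ 1.79843884e+02  8.86906639e-02 -7.38765968e-02] [-0.5074133  -0.5629669   0.61116422]
(array([  0.9,   0.2, 107.5]), array([ 0.16,  0.09, -0.07]))
```

View pics/lev.png

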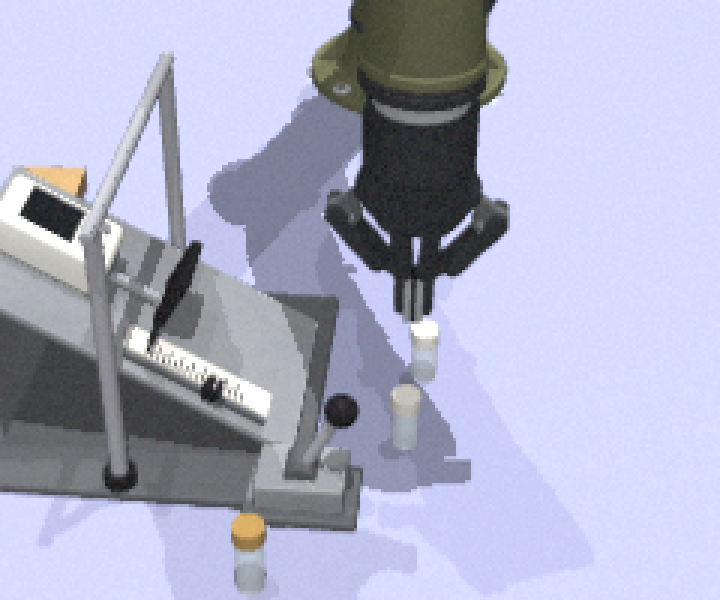

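The slide is home after release. The shut fingers hang beyond the low end, clear of the vials and beyond the ball (crop 342,411). I'll lower and push.

Request:
play_rows(rows=[{"xyz": [1, 0, 30], "delta_rot": [0, 0, 0], "claw": 0}, {"xyz": [1, 0, 60], "delta_rot": [0, 0, 0], "claw": 0}, {"xyz": [1, 0, 85], "delta_rot": [0, 0, 0], "claw": 0}, {"xyz": [1, 0, 100], "delta_rot": [0, 0, 0], "claw": 0}, {"xyz": [1, 0, 106], "delta_rot": [0, 0, 0], "claw": 0}, {"xyz": [1, 5, 106], "delta_rot": [0, 0, 0], "claw": 0}, {"xyz": [1, 10, 106], "delta_rot": [0, 0, 0], "claw": 0}, {"xyz": [1, 15, 106], "delta_rot": [0, 0, 0], "claw": 0}, {"xyz": [1, 20, 106], "delta_rot": [0, 0, 0], "claw": 0}, {"xyz": [1, 25, 106], "delta_rot": [0, 0, 0], "claw": 0}, {"xyz": [1, 30, 106], "delta_rot": [0, 0, 0], "claw": 0}, {"xyz": [1, 35, 106], "delta_rot": [0, 0, 0], "claw": 0}])

```text
t: 14.55
position: [719.9, 6.1, 80.5]
tool_rot: [180.0, 0.1, -0.2]
force: [-0.4, 2.5, 0.6]
gripper_width: -0.001
grasp_force: 0.9
```

Request:
play_rows(rows=[{"xyz": [0, 5, 0], "delta_rot": [0, 0, 0], "claw": 0}, {"xyz": [0, 10, 0], "delta_rot": [0, 0, 0], "claw": 0}, {"xyz": [0, 15, 0], "delta_rot": [0, 0, 0], "claw": 0}, {"xyz": [0, 20, 0], "delta_rot": [0, 0, 0], "claw": 0}, {"xyz": [0, 25, 0], "delta_rot": [0, 0, 0], "claw": 0}, {"xyz": [0, 30, 0], "delta_rot": [0, 0, 0], "claw": 0}, {"xyz": [0, 35, 0], "delta_rot": [0, 0, 0], "claw": 0}, {"xyz": [0, 40, 0], "delta_rot": [0, 0, 0], "claw": 0}, {"xyz": [0, 45, 0], "delta_rot": [0, 0, 0], "claw": 0}, {"xyz": [0, 48, 0], "delta_rot": [0, 0, 0], "claw": 0}, {"xyz": [0, 48, 0], "delta_rot": [0, 0, 0], "claw": 0}])

```text
t: 15.47
position: [719.2, -43.4, 79.5]
tool_rot: [179.9, 0.2, -0.3]
force: [-0.4, 0.3, 0.0]
gripper_width: 0.005
grasp_force: 0.0
```

Run:
```python
from h import *
from bench import *
import cv2
o=observe();print(o["t"],o["position"],o["force"])
a=read_camera("scene")[220:310,230:350,::-1]
cv2.imwrite("pics/lev2.png",cv2.convertScaleAbs(cv2.resize(a,(720,540),interpolation=3),alpha=1.5))
```

```text
15.4667 [719.19753056 -43.43527249  79.46365892] [-0.4335034   0.31509258  0.00234405]
```

View pics/lev2.png

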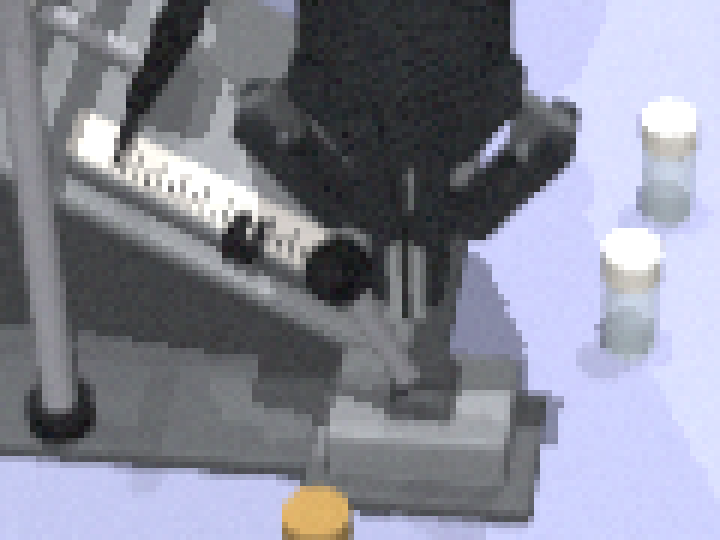

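The ball has swung over to crop (338,268) and leans uphill, with the fingers right behind it. I'll push on gently to the stop.

Request:
play_rows(rows=[{"xyz": [0, 1, 0], "delta_rot": [0, 0, 0], "claw": 0}, {"xyz": [0, 2, 0], "delta_rot": [0, 0, 0], "claw": 0}, {"xyz": [0, 3, 0], "delta_rot": [0, 0, 0], "claw": 0}, {"xyz": [0, 4, 0], "delta_rot": [0, 0, 0], "claw": 0}, {"xyz": [0, 5, 0], "delta_rot": [0, 0, 0], "claw": 0}, {"xyz": [0, 6, 0], "delta_rot": [0, 0, 0], "claw": 0}, {"xyz": [0, 6, 0], "delta_rot": [0, 0, 0], "claw": 0}])

```text
t: 16.1
position: [719.2, -46.6, 79.7]
tool_rot: [-180.0, 0.2, -0.2]
force: [-0.2, 3.8, -0.4]
gripper_width: -0.001
grasp_force: 2.0
```

Run:
```python
from h import *
from bench import *
o=observe();print(o["t"],o["position"],o["force"])
im=read_camera("scene");np.save("pics/l3.npy",im)
def ball(g):
    h=g.mean(2)[256:272,278:294];ys,xs=np.nonzero(h<42);return xs.mean()+278,ys.mean()+256,len(xs)
print(ball(im))
p=np.array([720,-42.,32])
for l in(.7,.8,.9,1):
    a=l-.5;print(l,project("scene",p+[-.0,-70*np.sin(a)+3,70*np.cos(a)] if 0 else p+np.array([-1.5,0,0])+[0,-70*np.sin(a),70*np.cos(a)]))
```

```text
16.1 [719.24831387 -46.63071064  79.7117105 ] [-0.24498962  3.81341463 -0.37835675]
(np.float64(286.67605633802816), np.float64(263.4718309859155), 142)
0.7 [292.11433688 262.71584979]
0.8 [289.13876769 263.10206568]
0.9 [286.27189153 263.7187955 ]
1 [283.5444999  264.55810419]
```

Request:
play_rows(rows=[{"xyz": [0, 1, 0], "delta_rot": [0, 0, 0], "claw": 0}, {"xyz": [0, 2, 0], "delta_rot": [0, 0, 0], "claw": 0}, {"xyz": [0, 3, 0], "delta_rot": [0, 0, 0], "claw": 0}, {"xyz": [0, 3, 0], "delta_rot": [0, 0, 0], "claw": 0}])

```text
t: 16.48
position: [719.2, -46.9, 79.8]
tool_rot: [-179.8, 0.2, -0.0]
force: [0.6, 9.0, -2.4]
gripper_width: 0.002
grasp_force: 4.8
```

The tool is no longer advancing and the force is rising, so the lever is on its stop. I'll back off, retreat up and check.

Request:
play_rows(rows=[{"xyz": [0, -5, 0], "delta_rot": [0, 0, 0], "claw": 0}, {"xyz": [0, -20, 0], "delta_rot": [0, 0, 0], "claw": 0}, {"xyz": [0, -45, -5], "delta_rot": [0, 0, 0], "claw": 0}, {"xyz": [0, -60, -30], "delta_rot": [0, 0, 0], "claw": 0}, {"xyz": [0, -70, -60], "delta_rot": [0, 0, 0], "claw": 0}, {"xyz": [0, -70, -100], "delta_rot": [0, 0, 0], "claw": 0}, {"xyz": [0, -70, -140], "delta_rot": [0, 0, 0], "claw": 0}, {"xyz": [0, -70, -160], "delta_rot": [0, 0, 0], "claw": 0}, {"xyz": [0, -70, -160], "delta_rot": [0, 0, 0], "claw": 0}, {"xyz": [0, -70, -160], "delta_rot": [0, 0, 0], "claw": 0}])

```text
t: 17.32
position: [720.6, 19.5, 241.4]
tool_rot: [179.8, -0.0, -0.2]
force: [1.1, 0.2, -0.6]
gripper_width: 0.005
grasp_force: 0.0
```

Run:
```python
from h import *
from bench import *
import cv2
o=observe();print(o["t"],o["position"],o["force"])
im=read_camera("scene")
h=im.mean(2)[256:274,276:296];ys,xs=np.nonzero(h<40);print(xs.mean()+276,ys.mean()+256,len(xs))
cv2.imwrite("pics/fin.png",cv2.convertScaleAbs(cv2.resize(im[180:340,160:360,::-1],(750,600),interpolation=3),alpha=1.5))
print(im.mean(2).astype(int)[241:248,245:256])
```

```text
17.3167 [720.58253511  19.47942442 241.43259819] [ 1.08000686  0.16821093 -0.60149319]
284.8139534883721 265.36046511627904 86
[[173 172 173 168 163  31  31  37  65  95  92]
 [173 173 172 171 143  22  28  69 108 100 102]
 [171 173 173 174  86  24  40  99 151 138 115]
 [173 173 175 171  89  27  78 103 163 157 154]
 [173 171 173 169  62  76  97 152 138 161 161]
 [164 172 171 143  33  96 125 163 105 161 163]
 [125 144 164 136  90  90 128 134 122 160 161]]
```

View pics/fin.png

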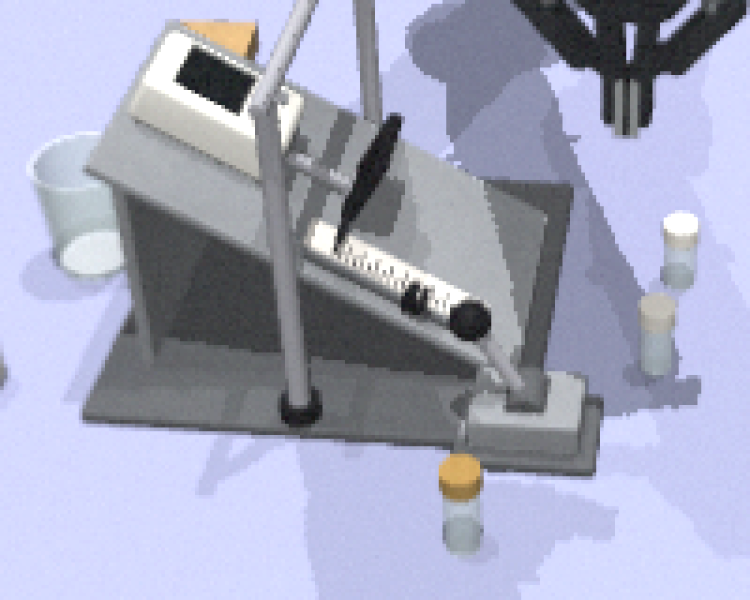

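The ball centre moved 28.5 px, matching the full 1.0 rad. The slide is home and all the bystanders are standing. I'm handing the job in.

```bash
python3 -c "
from bench import *
print(job_done())"
```

```text
the job is handed in; nothing more can be done
None
```

I drew the gauge to the set marker, held it over 1 s, eased it home, threw the lock lever to its stop and handed the job in; the final picture showed the slide home and vials and beaker standing, but no verdict came back.

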